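# Flip the stock tags at the jeweller's bench

### The arm

A 6-joint arm with a two-finger parallel gripper is mounted at the origin on the work surface. World frame = base frame: x ahead of the robot, y to its left, z up, the work surface at z = 0. Lengths are in m, angles in rad, forces in N, time in s.
With the tool pointing down it reaches from about 0.35 to 0.775 m from the base axis. Payload 7.3 kg.
Tool frame: the origin (TCP) lies at the centre of the arm's flange, where the gripper is bolted on; the fingertips stand 178 mm ahead of it and the grasp point (between the pads) lies 159 mm ahead of it; z points along the fingers, y is the line along which they close (so a half turn about z gives the same grasp; the last joint's range is limited). The gripper opens to 92 mm and grips with 3 to 60 N. Pads are 19 mm wide; open, the fingers measure 130 mm over their backs; the gripper's body (75 mm by 190 mm) begins 47 mm behind the grasp point.
Start: joints at [1.167, 0.342, 1.524, -0, 1.275, -0.146], TCP at [0.134, 0.508, 0.405] pointing down, gripper open.
Joint ranges: [-2.53, 2.53], [-0.77, 2.02], [0.04, 2.7], [-1, 4.14], [0.28, 2.66], [-3.11, 3.11]. Speed limits (rad/s): [2.57, 2.57, 3.14, 3.14, 3.14, 3.14].

### API

Orientations are given as [roll, pitch, yaw] about the fixed x, y, z axes, in that order (R = Rz(yaw) Ry(pitch) Rx(roll)).
In Python, from cell import telemetry, vision, ticket gives the robot as it stands.
- The arm moves only by the shell command python3 -m crank 'ROWS' [FORCE]. ROWS is JSON, a list of rows, each a list of 5 numbers: the gripper command: -1 is shut, 1 is fully open, values between are in proportion, then the shift along the tool's x, y, z in mm, then the turn about the tool's z in rad. In form: [[fingers, dx, dy, dz, roll], ...]. A call has 1 to 12 rows; each row is the pose to reach, as a shift and turn from the pose commanded when the call began, along the tool's axes at that moment; what a row does not reach only later rows make up. A row lasts 1/12 s, in which the tool goes at most 41.7 mm and 7.16 degrees, less where a joint would pass 70% of its speed; a pose out of reach is approached as far as the arm can. A call with a gripper value outside its range is refused whole. The fingers move at their own pace and stop on an object; FORCE is the grip in N (left out, the last holds). Time passes only in rows, so rows that repeat a pose let the fingers close. It gives the time, the measured TCP pose, the force, the opening and the grip force at its end, in the units of the state.
- telemetry.observe(): the state, without advancing time (a new reading comes with each control period).
- vision.read_camera(name): name is "side" or "top"; returns (picture, depth): 384x512x3 uint8, red, green, blue; 384x512 float32, m along the optical axis (not along the pixel's ray), 0 where there is no reading.
- vision.get_calibration(name): a dict with "camera_matrix" (3x3 intrinsics, pixels), "dist" ([k1, k2, p1, p2, k3] as OpenCV has them; the pictures are not rectified), "rvec" (rotation vector, rad) and "tvec" (3), from world to camera coordinates, as OpenCV has them. Camera axes: x right, y down, z forward; pixel columns grow to the right and rows downward; lengths in m; the calibration is good to about 2 mm. A picture is of the moment at which its call begins. get_calibration takes no time and is no camera call.
- ticket.hand_in(): hands the job in; it is judged then, once.
The state is a dict: "time": time; "qpos": joint angles; "qvel": joint speeds; "joint_efforts": joint torques, N m; "tool_pos": TCP position; "tool_rot": TCP orientation; "contact_force": force on the tool from outside, world axes, zero at the start; "torque": the same for the moment, N m; "opening": finger opening in m; "grip_force": force on a finger pad.
Only numpy, scipy, OpenCV 4.12 (cv2) and the standard library are available. Lean on these libraries where they do the work, as an engineer would, in place of code of your own. Each camera call takes 0.05 s, during which the arm holds its last target. There are 200 camera calls.

### The job

On the stock board each bin has a hinged tag straight in front of it, green on one side and red on the other. Push the tags over with a fingertip where needed, so that the tags of the full bins lean left with their green faces up and the tag of the empty bin leans right with its red face up. Only push the tags, do not pinch them, and leave the bins and all the other things where they stand.

Things in the scene. Friction and masses are not known exactly. Their poses are not given: they have to be found in the camera images.
- tag_a (a joint): swing of tag a (rad): 0 upright, +0.55 (stop) leaning left (+y), green face up; -0.55 (stop) leaning right, red face up. Free hinge; about 45 g; past upright it falls to its stop by itself. A stiff plate 54 mm wide along the pin, 6 mm thick, reaching 64 mm out from the pin: when leaning, its free edge is 35 mm to the side of the pin and 55 mm above it
- tag_a_pin (a point): middle of the hinge pin of tag a, 42 mm above the table. x runs along the pin towards the tag's bin (away from the robot), y to the left. Steel stand below, 74 mm (x) by 36 mm (y), its base 12 mm tall, with an ear at each end of the pin rising 8 mm above it. The four tags stand in a row along y, 140 mm apart, in any order
- tag_b (a joint): swing of tag b (rad): 0 upright, +0.55 (stop) leaning left (+y), green face up; -0.55 (stop) leaning right, red face up. Free hinge; about 45 g; past upright it falls to its stop by itself. A stiff plate 54 mm wide along the pin, 6 mm thick, reaching 64 mm out from the pin: when leaning, its free edge is 35 mm to the side of the pin and 55 mm above it
- tag_b_pin (a point): middle of the hinge pin of tag b, 42 mm above the table. x runs along the pin towards the tag's bin (away from the robot), y to the left. Steel stand below, 74 mm (x) by 36 mm (y), its base 12 mm tall, with an ear at each end of the pin rising 8 mm above it. The four tags stand in a row along y, 140 mm apart, in any order
- tag_c (a joint): swing of tag c (rad): 0 upright, +0.55 (stop) leaning left (+y), green face up; -0.55 (stop) leaning right, red face up. Free hinge; about 45 g; past upright it falls to its stop by itself. A stiff plate 54 mm wide along the pin, 6 mm thick, reaching 64 mm out from the pin: when leaning, its free edge is 35 mm to the side of the pin and 55 mm above it
- tag_c_pin (a point): middle of the hinge pin of tag c, 42 mm above the table. x runs along the pin towards the tag's bin (away from the robot), y to the left. Steel stand below, 74 mm (x) by 36 mm (y), its base 12 mm tall, with an ear at each end of the pin rising 8 mm above it. The four tags stand in a row along y, 140 mm apart, in any order
- tag_d (a joint): swing of tag d (rad): 0 upright, +0.55 (stop) leaning left (+y), green face up; -0.55 (stop) leaning right, red face up. Free hinge; about 45 g; past upright it falls to its stop by itself. A stiff plate 54 mm wide along the pin, 6 mm thick, reaching 64 mm out from the pin: when leaning, its free edge is 35 mm to the side of the pin and 55 mm above it
- tag_d_pin (a point): middle of the hinge pin of tag d, 42 mm above the table. x runs along the pin towards the tag's bin (away from the robot), y to the left. Steel stand below, 74 mm (x) by 36 mm (y), its base 12 mm tall, with an ear at each end of the pin rising 8 mm above it. The four tags stand in a row along y, 140 mm apart, in any order
- full_bin_1: black open bin, 90 (x) by 100 (y) by 45 mm tall, standing loose on the board; origin at the centre of its underside; full of brass blanks up to the rim. Its tag is the one straight in front of it, hinge pin 125 mm nearer the robot (-x of the pin's frame)
- full_bin_2: black open bin, 90 (x) by 100 (y) by 45 mm tall, standing loose on the board; origin at the centre of its underside; full of brass blanks up to the rim. Its tag is the one straight in front of it, hinge pin 125 mm nearer the robot (-x of the pin's frame)
- full_bin_3: black open bin, 90 (x) by 100 (y) by 45 mm tall, standing loose on the board; origin at the centre of its underside; full of brass blanks up to the rim. Its tag is the one straight in front of it, hinge pin 125 mm nearer the robot (-x of the pin's frame)
- empty_bin: black open bin, 90 (x) by 100 (y) by 45 mm tall, standing loose on the board; origin at the centre of its underside; empty. Its tag is the one straight in front of it, hinge pin 125 mm nearer the robot (-x of the pin's frame)
- loupe: small black eye loupe, 32 mm wide, 34 mm tall, standing on the board in front of the tags; not part of the job
- setting_punch: brass punch standing upright on the board in front of the tags, 22 mm wide, 52 mm tall; not part of the job
- polish_jar: small lidded jar on the table left of the board, 56 mm wide, 75 mm tall; not part of the job
- bur_cup: open aluminium cup on the table right of the board, 70 mm wide, 70 mm tall; not part of the job
- mallet: wooden-handled brass hammer lying on the table to the left, 260 mm long, 26 mm high; not part of the job
- bench_brush: wooden bench brush lying on the table to the right, 200 mm long, 20 mm high; not part of the job
- board: plywood board fixed on the table, 320 (x) by 600 (y) by 12 mm thick, that carries the tags and bins; origin at the centre of its underside
There are look-alikes about, which are no part of the job. Leave any blue or turquoise look-alike of the full_bin_2 alone. Leave any blue look-alike of the full_bin_1 alone.

How it is judged:
At the end, for the whole second after the job is handed in: Each tag in front of a full bin rests leaning left, green up (joint above 0.45 rad), and the tag in front of the empty bin rests leaning right, red up (joint below -0.45 rad) ((((horizontal distance between tag_a_pin and full_bin_1 below 0.155 m or horizontal distance between tag_a_pin and full_bin_2 below 0.155 m or horizontal distance between tag_a_pin and full_bin_3 below 0.155 m) and value of joint tag_a above 0.45 rad) or (not (horizontal distance between tag_a_pin and full_bin_1 below 0.155 m or horizontal distance between tag_a_pin and full_bin_2 below 0.155 m or horizontal distance between tag_a_pin and full_bin_3 below 0.155 m) and value of joint tag_a below -0.45 rad)) and (((horizontal distance between tag_b_pin and full_bin_1 below 0.155 m or horizontal distance between tag_b_pin and full_bin_2 below 0.155 m or horizontal distance between tag_b_pin and full_bin_3 below 0.155 m) and value of joint tag_b above 0.45 rad) or (not (horizontal distance between tag_b_pin and full_bin_1 below 0.155 m or horizontal distance between tag_b_pin and full_bin_2 below 0.155 m or horizontal distance between tag_b_pin and full_bin_3 below 0.155 m) and value of joint tag_b below -0.45 rad)) and (((horizontal distance between tag_c_pin and full_bin_1 below 0.155 m or horizontal distance between tag_c_pin and full_bin_2 below 0.155 m or horizontal distance between tag_c_pin and full_bin_3 below 0.155 m) and value of joint tag_c above 0.45 rad) or (not (horizontal distance between tag_c_pin and full_bin_1 below 0.155 m or horizontal distance between tag_c_pin and full_bin_2 below 0.155 m or horizontal distance between tag_c_pin and full_bin_3 below 0.155 m) and value of joint tag_c below -0.45 rad)) and (((horizontal distance between tag_d_pin and full_bin_1 below 0.155 m or horizontal distance between tag_d_pin and full_bin_2 below 0.155 m or horizontal distance between tag_d_pin and full_bin_3 below 0.155 m) and value of joint tag_d above 0.45 rad) or (not (horizontal distance between tag_d_pin and full_bin_1 below 0.155 m or horizontal distance between tag_d_pin and full_bin_2 below 0.155 m or horizontal distance between tag_d_pin and full_bin_3 below 0.155 m) and value of joint tag_d below -0.45 rad))); the robot touches nothing.
It fails at once if a bin is pushed more than 15 mm, or lifted (distance of any of full_bin_1, full_bin_2, full_bin_3, empty_bin from where it was at the start of the episode above 0.015 m).
It fails at once if a bystander is pushed more than 15 mm, lifted or knocked over (distance of any of loupe, setting_punch, polish_jar, bur_cup, mallet, bench_brush from where it was at the start of the episode above 0.015 m or angle between any of loupe, setting_punch, polish_jar, bur_cup's own z axis and vertical above 0.4 rad).
It fails at once if a tag is pinched: pressed by the fingers with more than 2 N on both of its faces at once ((contact force between the fingers and tag_a_c0 above 2 N and contact force between the fingers and tag_a_c1 above 2 N) or (contact force between the fingers and tag_b_c0 above 2 N and contact force between the fingers and tag_b_c1 above 2 N) or (contact force between the fingers and tag_c_c0 above 2 N and contact force between the fingers and tag_c_c1 above 2 N) or (contact force between the fingers and tag_d_c0 above 2 N and contact force between the fingers and tag_d_c1 above 2 N)).
It also fails if it takes over 58 s, if anything falls off the work surface, if the arm or the gripper's body presses on something with over 40 N, if the wrist force passes 120 N, or if a joint passes its speed limit or range.

## Working session

There is one attempt and no reset: what is moved stays moved. The work goes in short steps, Python scripts to look and compute and a shell command to move; the robot and the scene stay as the last step left them, time stands still between calls to the robot, and variables do not carry over. Pictures are saved under pics/ and viewed, at most 10 in all, crops included, and the job is handed in when it is done.

```bash
mkdir -p pics; cat > h.py <<'E'
import numpy as np,cv2
from cell import telemetry,vision,ticket
def cloud(n):
    im,d=vision.read_camera(n); c=vision.get_calibration(n)
    K=np.array(c['camera_matrix'],float);D=np.array(c['dist'],float)
    R=cv2.Rodrigues(np.array(c['rvec'],float))[0];t=np.array(c['tvec'],float).ravel()
    h,w=d.shape
    g=np.stack(np.meshgrid(np.arange(w),np.arange(h)),-1).reshape(-1,1,2).astype(np.float32)
    u=cv2.undistortPoints(g,K,D).reshape(-1,2)
    P=np.c_[u,np.ones(len(u))]*d.reshape(-1,1)
    W=((P-t)@R).reshape(h,w,3); W[d==0]=np.nan
    return im,W
def save(n,im): cv2.imwrite('pics/'+n,im[...,::-1])
E
python3 - <<'E'
from h import *
print(telemetry.observe())
for n in('top','side'):
    im,W=cloud(n); save(n+'0.png',im); np.savez('/tmp/'+n,im=im,W=W)
E
```

```text
{'time': 0.0, 'qpos': array([ 1.16699576e+00,  3.42755577e-01,  1.52498422e+00,  4.83271746e-05,
        1.27541929e+00, -1.45958321e-01]), 'qvel': array([ 3.21428421e-05, -1.95419271e-03, -1.11235068e-03, -5.61185809e-04,
       -9.13058808e-04, -3.21083755e-04]), 'joint_efforts': array([-1.90967214e-03, -4.31240380e+01, -2.44222802e+01,  7.15921680e-02,
        5.58192597e-02, -1.16471333e-04]), 'tool_pos': array([0.13377485, 0.50754451, 0.40403915]), 'tool_rot': array([-3.14004960e+00, -2.73544037e-04,  2.88373609e+00]), 'contact_force': array([-0.18219899, -0.80551748, -0.53344767]), 'torque': array([-0.02616686, -0.00236967, -0.06716288]), 'grip_force': 0.0, 'opening': 0.09207672397322875}
```

View pics/top0.png

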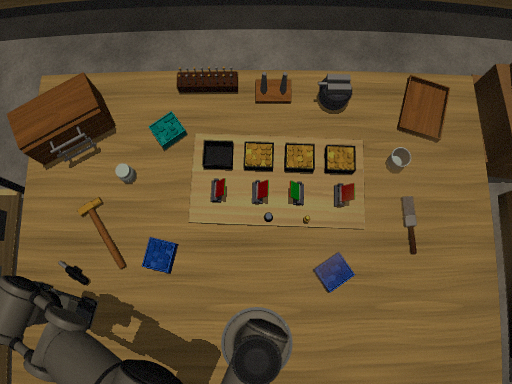

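View pics/side0.png

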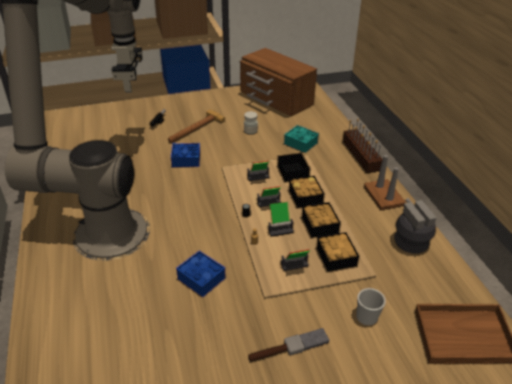

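The top view shows the bins left to right: the empty one at (218,155), then full ones at (259,156), (300,158) and (340,159). Their tags are at (218,189), (261,191), (297,192) and (344,194). Only the third looks green; the loupe is at (268,216) and the punch at (307,219). Next I'll measure them and zoom in.

```bash
python3 - <<'E'
from h import *
z=np.load('/tmp/top.npz');im,W=z['im'],z['W']
c=im[130:235,180:370]; save('crop.png',cv2.resize(c,None,fx=4,fy=4,interpolation=cv2.INTER_CUBIC))
i=im.astype(int)
hsv=cv2.cvtColor(im,cv2.COLOR_RGB2HSV)
roi=np.zeros(im.shape[:2],bool);roi[172:212,200:365]=1
for nm,m in(('red',((hsv[...,0]<6)|(hsv[...,0]>174))&(hsv[...,1]>150)),('green',(abs(hsv[...,0].astype(int)-62)<18)&(hsv[...,1]>120))):
    n,l,s,ce=cv2.connectedComponentsWithStats((m&roi).astype(np.uint8))
    for k in range(1,n):
        if s[k,4]<8: continue
        p=W[l==k]; print(nm,s[k],np.round(np.nanmedian(p,0),3),np.round(np.nanpercentile(p,5,0),3),np.round(np.nanpercentile(p,95,0),3))
for nm,(r,cc) in dict(loupe=(216,268),punch=(219,307),bin0=(155,218),bin1=(156,259),bin2=(158,300),bin3=(159,340)).items():
    p=W[r-2:r+3,cc-2:cc+3].reshape(-1,3);print(nm,np.round(np.nanmedian(p,0),3),np.round(np.nanmax(p[:,2]),3))
for b in [200,235,280,320,358]: print(np.round(W[205,b],3))
# stand pixels
Z=W[...,2]
for y0 in(218,261,297,344):
    q=W[172:212,y0-18:y0+19].reshape(-1,3); q=q[(q[:,2]>.018)]
    print(y0,np.round(np.nanpercentile(q,[3,50,97],0),3).tolist())
E
```

```text
red [215 179  10  18 127] [0.502 0.123 0.076] [0.478 0.108 0.053] [0.526 0.136 0.099]
red [257 180  11  19 147] [ 0.497 -0.017  0.074] [ 0.473 -0.03   0.054] [ 0.52  -0.004  0.096]
red [341 184  13  17 102] [ 0.497 -0.294  0.069] [ 0.472 -0.312  0.047] [ 0.51  -0.284  0.098]
green [268 180   1  15  15] [ 0.502 -0.036  0.094] [ 0.491 -0.039  0.009] [ 0.52  -0.036  0.098]
green [291 181   8  19 132] [ 0.494 -0.125  0.074] [ 0.468 -0.137  0.053] [ 0.518 -0.11   0.097]
loupe [ 0.412 -0.037  0.047] 0.051
punch [ 0.401 -0.164  0.048] 0.068
bin0 [0.632 0.135 0.015] 0.02
bin1 [ 0.616 -0.008  0.056] 0.061
bin2 [ 0.609 -0.146  0.056] 0.061
bin3 [ 0.606 -0.283  0.055] 0.06
[0.455 0.194 0.011]
[0.455 0.074 0.014]
[ 0.455 -0.079  0.012]
[ 0.455 -0.215  0.014]
[ 0.455 -0.347  0.012]
218 [[0.467, 0.105, 0.019], [0.5, 0.132, 0.051], [0.54, 0.156, 0.098]]
261 [[0.462, -0.036, 0.019], [0.496, -0.008, 0.054], [0.531, 0.016, 0.097]]
297 [[0.457, -0.158, 0.018], [0.49, -0.133, 0.052], [0.527, -0.107, 0.098]]
344 [[0.452, -0.317, 0.018], [0.489, -0.287, 0.049], [0.568, -0.262, 0.097]]
```

View pics/crop.png

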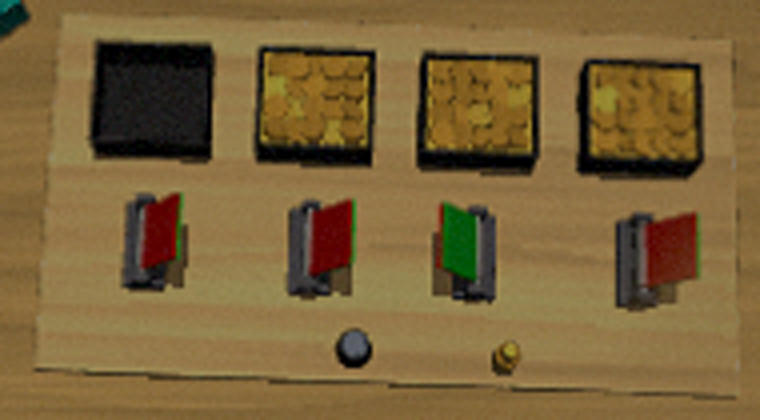

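In the crop, tag 1 (empty bin) shows red up and tag 3 shows green up, so both are already right. Tags 2 (about x 0.496, pin y -0.003) and 4 (pin y about -0.28) show red and need pushing left. I'll close the fingers, turn the tool and go to the gap right of tag 2.

```bash
cat > go.py <<'E'
import sys,numpy as np
from cell import telemetry
from scipy.spatial.transform import Rotation as R
s=telemetry.observe();p=s['tool_pos'];r=s['tool_rot']
t=np.array([float(v) for v in sys.argv[1:4]]);t[2]+=.178
M=R.from_euler('xyz',r).as_matrix()
print('t',round(s['time'],2),'tip',np.round(p-[0,0,.178],4),'yaw',round(r[2],3),'F',np.round(s['contact_force'],1),'shift mm',np.round(M.T@(t-p)*1000,1),'turn',round(r[2]-np.pi/2,3))
E
python3 -m crank '[[-1,-492,-471,0,1.313],[-1,-492,-471,0,1.313],[-1,-492,-471,0,1.313],[-1,-492,-471,0,1.313],[-1,-492,-471,0,1.313],[-1,-492,-471,0,1.313],[-1,-492,-471,0,1.313],[-1,-492,-471,0,1.313],[-1,-492,-471,0,1.313],[-1,-492,-471,0,1.313],[-1,-492,-471,0,1.313],[-1,-492,-471,0,1.313]]'
python3 go.py 0.495 -0.073 0.14
```

```text
time: 1.1
tool_pos: [0.3953, 0.0792, 0.4047]
tool_rot: [3.142, -0.0, 1.567]
contact_force: [-0.2, 0.8, -0.1]
opening: 0.0164
grip_force: 0.0
t 1.1 tip [0.3953 0.0792 0.2267] yaw 1.567 F [-0.2  0.8 -0.1] shift mm [-151.8  100.3   86.6] turn -0.004
```

```bash
python3 -m crank '[[-1,-152,100,87,0],[-1,-152,100,87,0],[-1,-152,100,87,0],[-1,-152,100,87,0],[-1,-152,100,87,0],[-1,-152,100,87,0],[-1,-152,100,87,0],[-1,-152,100,87,0]]'
python3 go.py 0.495 -0.073 0.075
python3 - <<'E'
from h import *
im,W=cloud('top'); save('top1.png',cv2.resize(im[130:235,180:370],None,fx=4,fy=4))
E
```

```text
time: 1.77
tool_pos: [0.4946, -0.0705, 0.3174]
tool_rot: [-3.14, -0.001, 1.57]
contact_force: [-0.8, 0.8, -0.2]
opening: 0.0007
grip_force: 0.0
t 1.77 tip [ 0.4946 -0.0705  0.1394] yaw 1.57 F [-0.8  0.8 -0.2] shift mm [-2.6  0.5 64.4] turn -0.0
```

View pics/top1.png

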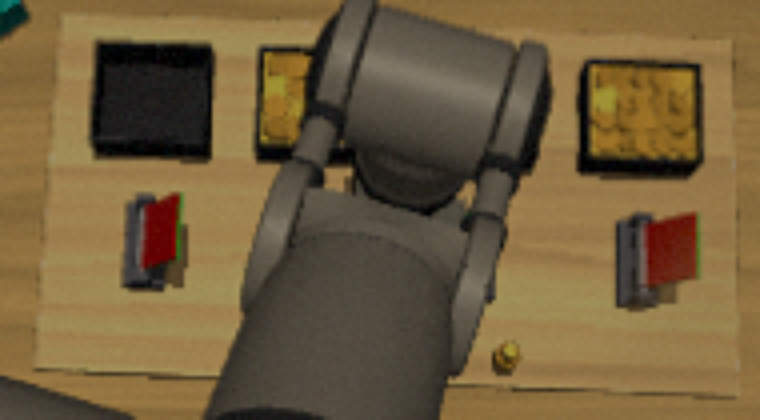

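```bash
python3 -m crank '[[-1,-2,0,30,0],[-1,-2,0,64,0],[-1,-2,0,64,0],[-1,8,0,64,0],[-1,18,0,64,0],[-1,27,0,64,0],[-1,36,0,64,0],[-1,44,0,64,0],[-1,52,0,64,0],[-1,60,0,64,0],[-1,66,0,64,0],[-1,71,0,64,0]]'
python3 go.py 0.495 -0.073 0.075
```

```text
time: 2.82
tool_pos: [0.4949, 0.0011, 0.2537]
tool_rot: [-3.142, -0.0, 1.571]
contact_force: [0.6, -0.3, 0.1]
opening: 0.0005
grip_force: 0.0
t 2.82 tip [0.4949 0.0011 0.0757] yaw 1.571 F [ 0.6 -0.3  0.1] shift mm [-74.1   0.1   0.7] turn 0.0
```

```bash
python3 -m crank '[[-1,-25,0,0,0],[-1,-45,0,0,0],[-1,-50,0,-35,0],[-1,-60,0,-70,0],[-1,-100,0,-70,0],[-1,-140,-2,-70,0],[-1,-180,-4,-70,0],[-1,-220,-5,-70,0],[-1,-260,-6,-70,0],[-1,-300,-7,-70,0],[-1,-340,-7,-70,0],[-1,-362,-7,-70,0]]'
python3 -m crank '[[-1,0,0,0,0],[-1,0,0,0,0]]'
python3 go.py 0.488 -0.36 0.075
python3 - <<'E'
from h import *
im,W=cloud('top'); save('top2.png',cv2.resize(im[130:235,180:370],None,fx=4,fy=4))
E
```

```text
time: 3.82
tool_pos: [0.4872, -0.3658, 0.3234]
tool_rot: [3.141, 0.001, 1.568]
contact_force: [0.9, 0.1, 0.7]
opening: 0.0003
grip_force: 0.0
time: 3.98
tool_pos: [0.4875, -0.3627, 0.3229]
tool_rot: [-3.141, -0.001, 1.568]
contact_force: [0.6, 1.3, 0.1]
opening: 0.0001
grip_force: 0.0
t 3.98 tip [ 0.4875 -0.3627  0.1449] yaw 1.568 F [0.6 1.3 0.1] shift mm [ 2.7  0.5 69.9] turn -0.003
```

View pics/top2.png

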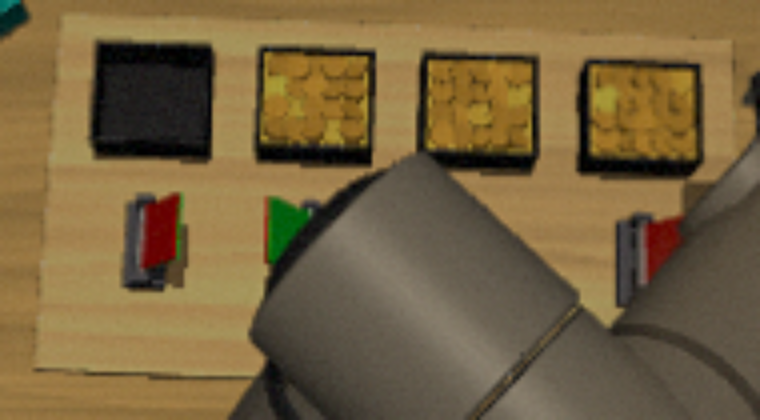

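Tag 2 now shows green at (288,230) in the crop, leaning left. Tag 4 is still red at (660,250), so I'll push it next.

```bash
python3 -m crank '[[-1,0,0,35,0],[-1,0,0,70,0],[-1,0,0,70,0],[-1,12,0,70,0],[-1,24,0,70,0],[-1,35,0,70,0],[-1,45,0,70,0],[-1,54,0,70,0],[-1,62,0,70,0],[-1,70,0,70,0],[-1,77,0,70,0],[-1,83,0,70,0]]'
python3 go.py 0.488 -0.36 0.075
python3 -m crank '[[-1,-25,0,0,0],[-1,-45,0,0,0],[-1,-50,0,-35,0],[-1,-60,0,-75,0],[-1,-80,0,-115,0],[-1,-120,0,-130,0],[-1,-160,0,-130,0],[-1,-160,-40,-130,0],[-1,-160,-80,-130,0],[-1,-160,-100,-130,0],[-1,-160,-100,-130,0],[-1,-160,-100,-130,0]]'
python3 - <<'E'
from h import *
print(telemetry.observe()['tool_pos'])
for n in('top','side'):
    im,W=cloud(n); save(n+'3.png',cv2.resize(im[130:235,180:370],None,fx=4,fy=4) if n=='top' else im)
E
```

```text
time: 5.03
tool_pos: [0.4879, -0.278, 0.2538]
tool_rot: [-3.142, -0.0, 1.571]
contact_force: [-1.1, -0.1, 0.5]
opening: 0.0002
grip_force: 0.0
t 5.03 tip [ 0.4879 -0.278   0.0758] yaw 1.571 F [-1.1 -0.1  0.5] shift mm [-82.    0.1   0.7] turn 0.0
time: 6.03
tool_pos: [0.3872, -0.4391, 0.3839]
tool_rot: [3.141, -0.0, 1.569]
contact_force: [1.0, -0.1, 0.1]
opening: 0.0005
grip_force: 0.0
[ 0.38721626 -0.43905905  0.38387259]
```

View pics/top3.png

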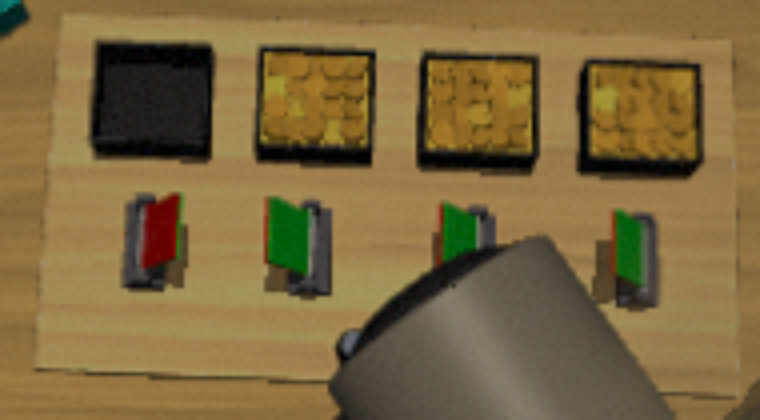

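View pics/side3.png

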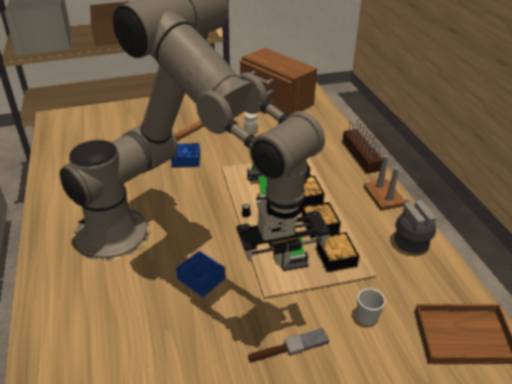

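The top crop shows tag 1 red (160,230) and tags 2 to 4 green at (288,235), (460,235) and (630,248). The bins haven't moved, and the side view shows the gripper clear of everything.

```bash
python3 -c "
from cell import ticket
print(ticket.hand_in())"
```

```text
the job is handed in; nothing more can be done
None
```

I pushed the tags of two full bins over to green; the third full bin's tag was already green and the empty bin's already red. The last pictures showed all four leaning the right way, and the job is handed in (no verdict was returned).

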